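# Change over the punch machine and rack the setter sleeves

## Robot

A 7-joint arm with a two-finger parallel gripper is mounted at the origin on the work surface. World frame = base frame: x ahead of the robot, y to its left, z up, the work surface at z = 0. Lengths are in m, angles in rad, forces in N, time in s.
With the tool pointing down it reaches from about 0.4 to 0.9 m from the base axis. Payload 5.6 kg.
Tool frame: the origin (TCP) lies midway between the tips of the shut fingers; the grasp point (between the pads) lies 19 mm behind it; z points along the fingers, y is the line along which they close (so a half turn about z gives the same grasp; the last joint's range is limited). The gripper opens to 92 mm and grips with 3 to 60 N. Pads are 20 mm wide; open, the fingers measure 128 mm over their backs; the gripper's body (75 mm by 189 mm) begins 69 mm behind the grasp point.
Start: joints at [-1.217, 0.468, -0.012, 1.603, 0.006, 1.071, -0.056], TCP at [0.251, 0.599, 0.215] pointing down, gripper open.
Joint ranges: [-2.53, 2.53], [-0.31, 2.02], [-1.57, 1.55], [0.28, 2.44], [-1.29, 4.43], [0.15, 1.84], [-2.92, 2.92]. Speed limits (rad/s): [2.57, 2.57, 3.14, 3.14, 3.14, 3.14, 3.14].

## Interface

Orientations are given as a 3x3 rotation matrix whose columns are the frame's x, y, z axes.
In Python, from station import env, effector, solver, viewer, workorder, search_frame, tip_of gives the robot as it stands. Calls block until the motion is done:
- env.reach(position, orientation): joint-space move of the TCP to a pose.
- env.movel(position, frame=None, rate=0.15): straight line of the TCP; frame=None keeps the orientation; rate is the mean speed in m/s.
- env.goto_joints(angles): joint-space move.
- effector.release() and effector.grasp(squeeze=None): open the fingers fully, or close them until they stop; squeeze is the grip in N (None keeps the last).
- env.pause(seconds).
- solver.inverse_kinematics(position, orientation): joint angles nearest the present ones, or None.
- env.sense(): the state.
- viewer.read_camera(name): name is "scene" or "top" or "wrist"; returns (picture, depth): 384x512x3 uint8, red, green, blue; 384x512 float32, m along the optical axis (not along the pixel's ray), 0 where there is no reading.
- viewer.camera_info(name): a dict with "intrinsics" (3x3 intrinsics, pixels), "eye" and "rotation" of the camera in the world; the wrist camera has in their place "T_tool_cam" (4x4, takes a point from camera to tool coordinates, whose origin is the TCP and whose axes are the flange's). Camera axes: x right, y up, looking along -z (the intrinsics and any distortion apply to the point x, -y, -z); pixel columns grow to the right and rows downward; lengths in m; the calibration is good to about 2 mm. The wrist camera is an equidistant fisheye: a pixel r from the principal point sees the ray r / f radians off the axis. A picture is of the moment at which its call begins: read the wrist's pose just before it. camera_info takes no time and is no camera call.
A pose or a line that the arm cannot do raises env.PlanningError and nothing moves.
- workorder.finish_job(): hands the job in; it is judged then, once.
Trained networks look in the newest picture that a camera, given by its name, has taken for a name from the list of things; names that differ only in an ending like _2 or _b are one class to them, and where a whole thing is asked for, a point or a joint stands for the part that bears it (a point fixed in the world has none). Each returns a list of dicts, best first, with "score" (0 to 1); they miss things now and then, are a little off and sometimes report something else, mostly with a low value. They report only what shows in the picture. A call takes as long as a camera call. They do not tell look-alikes from the thing itself.
- search_frame(camera, name): "at" ([x, y, z] in m, in world coordinates, good to about 4 mm: the middle of the surface that is visible of it).
- tip_of(camera, name): "at" ([x, y, z] in m, in world coordinates, good to about 4 mm: a listed point, or the origin of a listed thing).
The state is a dict: "t": time; "joint_positions": joint angles; "joint_velocities": joint speeds; "tau": joint torques, N m; "ee_pos": TCP position; "tcp_rot": TCP orientation; "wrist_force": force on the tool from outside, world axes, zero at the start; "moment": the same for the moment, N m; "gripper_width": finger opening in m; "grasp_force": force on a finger pad.
Only numpy, scipy, OpenCV 4.12 (cv2) and the standard library are available. Lean on these libraries where they do the work, as an engineer would, in place of code of your own. Each camera call takes 0.05 s, during which the arm holds its last target. There are 200 camera calls.

## Task

Wind the punch machine's side crank out to bring its carriage to the front, then swap the two dies: the brass die goes onto the carriage's spigot and the steel die takes its place on the stand's thick spigot, each fully home. Once the brass die is home, wind the crank all the way back in, so that it sits under the ram. Push every loose setter sleeve standing about the counter fully home on a thin spigot of the stand, one to a spigot, and leave the other things on the counter where they are.

Things in the scene. Friction and masses are not known exactly. Their poses are not given: they have to be found in the camera images.
- machine: Dark green cast-iron punch machine, fixed. Origin under its 360 x 150 x 30 mm base, on the counter; x runs from the bed's free front end (-120 mm) to the column (150 to 240, 300 mm tall), y to the crank side. The head overhangs the bed from x = 30 back, underside 210 mm up, ram end 140 mm up. Gear cheek at x = 15 to 85, y = 55 to 73, 170 mm tall.
- machine_spigot (a point): Point on the axis of the carriage's upright steel spigot (24 mm diameter, 42 mm tall, tapered top), 17 mm above the grey carriage's top (85 x 85 mm, 56 mm above the counter): where the centre of a fully home die lies. Spigot tip 25 mm above it. At y = 0 in the machine's frame; x = 50 mm with the crank wound in, -60 mm wound out, clear of the head. z up.
- crank (a joint): Side crank of the machine, rad: 0 = wound fully in, as at the start (carriage under the ram; crank arm points up, leaning 0.43 rad back to the column), 1.65 = wound fully out to the stop (carriage at the bed's free front end; arm points to the front, 0.35 rad above level). The knob goes over the top and draws the carriage along. About 4 N at the knob; it stays where it is left.
- crank_axis (a point): Point on the crank's level axis (parallel to the machine's y), in the plane of the middle of the knob: x = 50, y = 131, z = 130 mm in the machine's frame.
- crank_knob (a point): Middle of the crank's pale wooden knob: a cylinder 24 mm in diameter, 50 mm long, lying along the machine's y, which spins freely on its pin. It moves on a circle of 100 mm radius about crank_axis; 16 mm crank arm on its inner end.
- stand: Dark wooden die stand fixed to the counter, 80 x 335 x 20 mm (x, y, z), origin at the centre of its underside. Along its y axis, 64 mm apart, stand five upright steel spigots: a thick one at y = 128 mm, then four thin ones.
- thick_spigot (a point): Point on the axis of the stand's thick spigot (24 mm diameter, 42 mm tall, tapered top), 17 mm above the stand's top (20 mm above the counter): where the centre of a fully home die lies. The tip is 25 mm above it.
- thin_spigot_1 (a point): Point on the axis of the stand's thin spigot number 1, counted from the thick one (18 mm diameter, 38 mm tall, tapered top), 15 mm above the stand's top: where the centre of a fully home sleeve lies. The tip is 23 mm above it.
- thin_spigot_2 (a point): Point on the axis of the stand's thin spigot number 2, counted from the thick one (18 mm diameter, 38 mm tall, tapered top), 15 mm above the stand's top: where the centre of a fully home sleeve lies. The tip is 23 mm above it.
- thin_spigot_3 (a point): Point on the axis of the stand's thin spigot number 3, counted from the thick one (18 mm diameter, 38 mm tall, tapered top), 15 mm above the stand's top: where the centre of a fully home sleeve lies. The tip is 23 mm above it.
- thin_spigot_4 (a point): Point on the axis of the stand's thin spigot number 4, counted from the thick one (18 mm diameter, 38 mm tall, tapered top), 15 mm above the stand's top: where the centre of a fully home sleeve lies. The tip is 23 mm above it.
- steel_die: Steel die: a plain tube, outside 44 mm, bore 28 mm, 34 mm tall, about 0.17 kg, the same either way up; at the start on the machine's carriage spigot. Origin at its centre, z along its axis.
- brass_die: Brass die: a plain tube, outside 44 mm, bore 28 mm, 34 mm tall, about 0.17 kg, the same either way up; the grommet die, at the start on the stand's thick spigot. Origin at its centre, z along its axis.
- sleeve_a: copper-coloured setter sleeve: a plain tube, outside 36 mm, bore 22 mm, 30 mm tall, about 0.08 kg, the same either way up, standing on the counter at the start; may be absent. Origin at its centre, z along its axis.
- sleeve_b: bright aluminium setter sleeve: a plain tube, outside 36 mm, bore 22 mm, 30 mm tall, about 0.08 kg, the same either way up, standing on the counter at the start; may be absent. Origin at its centre, z along its axis.
- sleeve_c: blue-painted setter sleeve: a plain tube, outside 36 mm, bore 22 mm, 30 mm tall, about 0.08 kg, the same either way up, standing on the counter at the start; may be absent. Origin at its centre, z along its axis.
- sleeve_d: red-painted setter sleeve: a plain tube, outside 36 mm, bore 22 mm, 30 mm tall, about 0.08 kg, the same either way up, standing on the counter at the start; may be absent. Origin at its centre, z along its axis.
- glue_jar: Bystander: small white glue jar, 44 mm wide, 50 mm tall; origin at its underside.
- last: Bystander: beech shoe last lying along its x, 260 x 70 mm, 70 mm tall; origin at its underside.
- hook_tin: Bystander: open yellow tin of silver hooks, 84 mm wide, 32 mm tall; origin at its underside.
- steel_rule: Bystander: flat steel rule 300 x 30 x 5 mm, along its x; origin at its underside.
- polish_tin: Bystander: red polish tin with a white lid, 72 mm wide, 28 mm tall; origin at its underside.
- brush: Bystander: hand brush lying along its x, some 200 mm long; origin at its underside.
Not all that is in view belongs to the job. What is shaped like the steel_die but green is not meant. What is shaped like the sleeve_b but green is not meant.

How it is judged:
By the outcome, as a careful person would: the job done as asked, in the order asked, and still so for the second after the job is handed in, with the robot touching nothing.
Of sleeve_a, sleeve_b, sleeve_c, sleeve_d only 2 to 4 are there at a start; the rules pass over those that are not, and their reading is None.
At some moment in a run one of sleeve_a, sleeve_b, sleeve_c, sleeve_d may be knocked a few centimetres aside while the robot is not near it.
Once in a run the grip may slacken for a moment while it holds something.
It also fails if it takes over 210 s, if anything falls off the work surface, if the arm or the gripper's body presses on something with over 40 N, if the wrist force passes 120 N, or if a joint passes its speed limit or range.

## Working session

There is one attempt and no reset: what is moved stays moved. The work goes in short steps, each a Python script; the robot and the scene stay as the last script left them, time stands still between calls to the robot, and variables do not carry over. Pictures are saved under pics/ and viewed, at most 14 in all, crops included, and the job is handed in when it is done.

```bash
ls; mkdir -p pics; python3 - <<'E'
from station import env, effector, solver, viewer, workorder, search_frame, tip_of
import cv2, numpy as np
for c in ("top","scene"):
    p,d=viewer.read_camera(c)
    cv2.imwrite(f"pics/{c}0.png",cv2.resize(p[:,:,::-1],(800,600),interpolation=cv2.INTER_CUBIC))
    print(c,viewer.camera_info(c))
    for n in ["machine","machine_spigot","crank_axis","crank_knob","stand","thick_spigot","thin_spigot_1","thin_spigot_4","steel_die","brass_die","sleeve_a","glue_jar","last","hook_tin","steel_rule","polish_tin","brush"]:
        for f in (search_frame,tip_of):
            print(n,f.__name__,[(np.round(r["at"],3).tolist(),round(r["score"],2)) for r in f(c,n)[:6]])
print(env.sense()["t"])
E
```

```text
pics
top {'intrinsics': array([[483.96525041,   0.        , 255.53145845],
       [  0.        , 483.96525041, 190.41106398],
       [  0.        ,   0.        ,   1.        ]]), 'eye': array([ 0.3867995 , -0.0172991 ,  1.67793829]), 'rotation': array([[ 0.02291888,  0.99659641, -0.07918535],
       [-0.9996388 ,  0.02395663,  0.0121801 ],
       [ 0.01403566,  0.07887759,  0.9967855 ]])}
machine call [([0.602, -0.203, 0.016], 0.45)]
machine call [([0.582, 0.235, 0.001], 0.63), ([0.506, 0.364, 0.225], 0.53)]
machine_spigot call [([0.593, 0.259, 0.055], 0.7), ([0.606, -0.202, 0.018], 0.7)]
machine_spigot call [([0.606, 0.277, 0.075], 0.57)]
crank_axis call [([0.603, 0.285, 0.155], 0.68)]
crank_axis call [([0.488, 0.329, 0.131], 0.76)]
crank_knob call [([0.513, 0.354, 0.226], 0.79)]
crank_knob call [([0.505, 0.365, 0.226], 0.63)]
stand call [([0.602, -0.2, 0.019], 0.74)]
stand call [([0.604, -0.194, -0.0], 0.87), ([0.606, -0.066, 0.035], 0.45)]
thick_spigot call [([0.602, -0.203, 0.022], 0.75), ([0.729, -0.224, 0.008], 0.32)]
thick_spigot call [([0.606, -0.066, 0.033], 0.76), ([0.504, 
[... 3922 characters left out ...]
035, 0.001], 0.65), ([0.607, -0.128, 0.035], 0.3)]
last call [([0.323, 0.212, 0.046], 0.89), ([0.617, -0.075, 0.044], 0.69), ([0.614, -0.227, 0.02], 0.53)]
last call [([0.293, 0.242, 0.002], 0.57)]
hook_tin call [([0.747, 0.032, 0.008], 0.87)]
hook_tin call [([0.745, 0.029, -0.003], 0.95), ([0.731, -0.222, 0.002], 0.66)]
steel_rule call [([0.733, -0.242, 0.006], 0.76), ([0.742, 0.032, 0.01], 0.4)]
steel_rule call [([0.729, -0.224, 0.002], 0.95)]
polish_tin call [([0.574, -0.469, 0.028], 0.72), ([0.454, -0.288, 0.026], 0.56)]
polish_tin call [([0.508, 0.37, 0.22], 0.69), ([0.568, -0.469, 0.004], 0.61)]
brush call [([0.34, -0.357, 0.018], 0.62)]
brush call [([0.306, -0.335, -0.001], 0.63)]
3.5
```

View pics/top0.png

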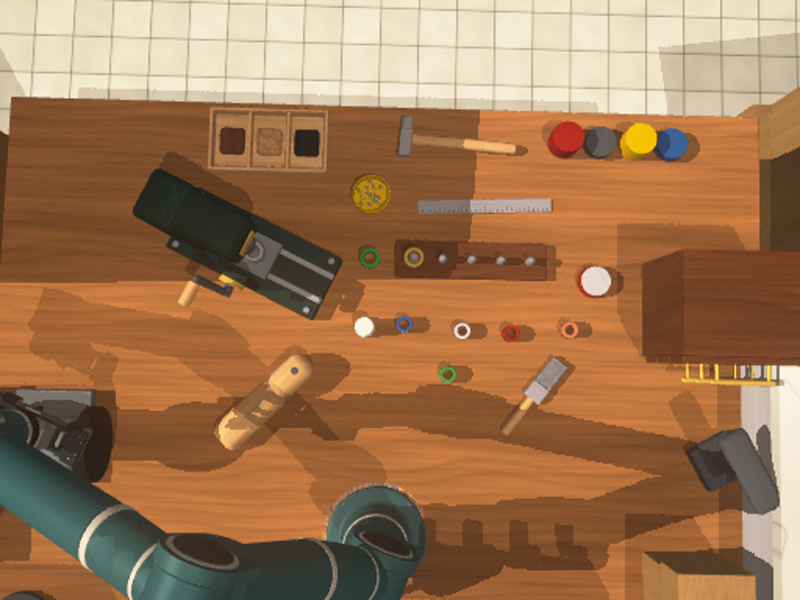

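View pics/scene0.png

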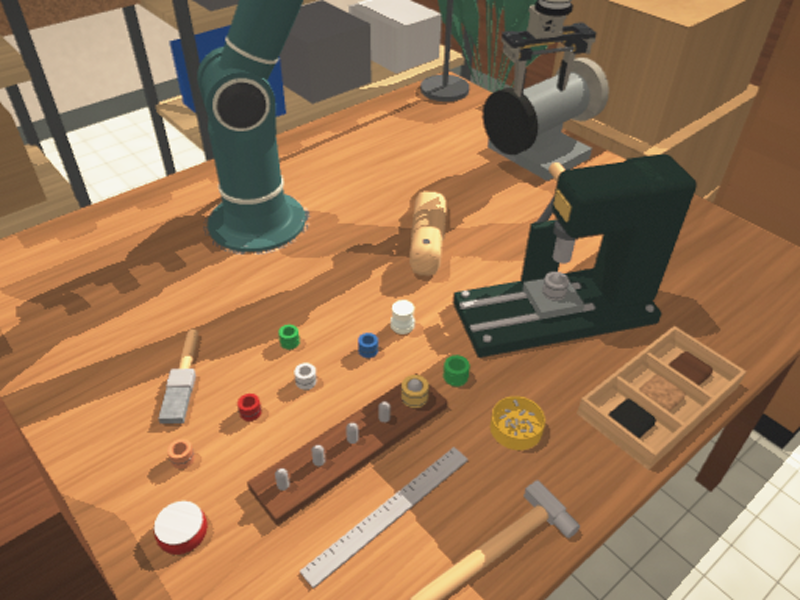

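The scene is clear: four sleeves (800×600 top picture): blue (404,324), aluminium (462,330), red (511,333) and copper (570,329). The green tube (447,374) and green die (369,257) are decoys. The brass die is at (414,257) and steel on the carriage at (254,250). Next, precise measurements.

```bash
cat > h.py <<'E'
from station import env, effector, solver, viewer, workorder, search_frame, tip_of
import numpy as np, cv2
def cloud(cam="top"):
    i=viewer.camera_info(cam); p,d=viewer.read_camera(cam)
    v,u=np.indices(d.shape); K=i["intrinsics"]
    c=np.stack([(u-K[0,2])/K[0,0]*d,-(v-K[1,2])/K[1,1]*d,-d],-1)
    w=c@np.array(i["rotation"]).T+i["eye"]; w[d<=0]=np.nan
    return p,w
def top(w,xy,z,r=.035,tol=.006):
    "centre of the flat top at height z near xy"
    xy=np.array(xy,float)
    for k in range(3):
        m=(np.abs(w[...,2]-z)<tol)&(np.hypot(w[...,0]-xy[0],w[...,1]-xy[1])<r)
        if m.sum()<4: return None
        q=w[m]; (c,rad)=cv2.minEnclosingCircle(q[:,:2].astype(np.float32)); xy=q[:,:2].mean(0)
    return np.round([*xy,*c,rad,np.median(q[:,2]),m.sum()],4)
def R(a):
    c,s=np.cos(a),np.sin(a); return np.array([[-s,c,0],[c,s,0],[0,0,-1.]])
def st():
    s=env.sense(); print("t%.1f"%s["t"],np.round(s["ee_pos"],4),"w%.4f g%.1f"%(s["gripper_width"],s["grasp_force"]),"F",np.round(s["wrist_force"],1),flush=True); return s
E
python3 - <<'E'
from h import *
for cam in ("top","scene"):
    p,w=cloud(cam); print(cam)
    for n,xy,z in [("blue",(.461,-.051),.03),("alu",(.448,-.176),.03),("red",(.449,-.287),.03),("cop",(.458,-.413),.03),("brass",(.606,-.065),.054),("steel",(.606,.275),.09)]+[("thin%d"%k,(.606,-.065-.064*k),.055) for k in (1,2,3,4)]:
        print(n,top(w,xy,z,.035 if n[0]!='t' else .02))
    m=(np.abs(w[...,2]-.02)<.005)&(np.abs(w[...,0]-.604)<.06)&(np.abs(w[...,1]+.2)<.2); print("stand",cv2.minAreaRect(w[m][:,:2].astype(np.float32)*1000))
    m=(np.abs(w[...,2]-.03)<.005)&(np.hypot(w[...,0]-.582,w[...,1]-.232)<.2)&(w[...,1]>.075); print("base",cv2.minAreaRect(w[m][:,:2].astype(np.float32)*1000))
    m=(w[...,2]>.205)&(w[...,2]<.24)&(np.hypot(w[...,0]-.505,w[...,1]-.367)<.05); print("knob",m.sum(),cv2.minAreaRect(w[m][:,:2].astype(np.float32)*1000),w[m][:,2].max())
print(cv2.__version__)
# kinematics feasibility
X=np.array([.44,.9])/np.hypot(.44,.9)
a=np.arctan2(X[1],X[0])
for nm,pos,yaws in [("knob0",(.505,.367,.2),(a,a+np.pi)),("knobout",(.445,.252,.146),(a,a+np.pi)),("car",(.555,.179,.06),(0,np.pi)),("thick",(.606,-.066,.025),(0,np.pi)),("thin4",(.606,-.322,.025),(0,np.pi)),("cop",(.458,-.413,.01),(np.pi/4,np.pi*1.25)),("tmp",(.7,.105,.01),(0,np.pi))]:
    for y in yaws:
        q=solver.inverse_kinematics(np.array(pos),R(y)); print(nm,round(y,2),None if q is None else np.round(q,2))
E
```

```text
top
blue [ 4.601e-01 -4.890e-02  4.605e-01 -4.860e-02  1.780e-02  3.070e-02
  5.500e+01]
alu [ 4.495e-01 -1.755e-01  4.491e-01 -1.752e-01  1.760e-02  3.090e-02
  5.000e+01]
red [ 4.456e-01 -2.821e-01  4.458e-01 -2.825e-01  1.730e-02  3.040e-02
  5.600e+01]
cop [ 4.564e-01 -4.100e-01  4.574e-01 -4.099e-01  1.900e-02  3.020e-02
  5.100e+01]
brass [ 6.053e-01 -6.550e-02  6.050e-01 -6.540e-02  2.220e-02  5.470e-02
  9.700e+01]
steel [6.005e-01 2.692e-01 6.053e-01 2.755e-01 2.160e-02 9.050e-02 6.100e+01]
thin1 [ 6.041e-01 -1.286e-01  6.049e-01 -1.293e-01  8.500e-03  5.240e-02
  1.600e+01]
thin2 [ 6.059e-01 -1.930e-01  6.042e-01 -1.925e-01  6.900e-03  5.620e-02
  1.500e+01]
thin3 [ 6.049e-01 -2.557e-01  6.044e-01 -2.556e-01  8.500e-03  5.480e-02
  1.800e+01]
thin4 [ 6.042e-01 -3.206e-01  6.044e-01 -3.201e-01  8.500e-03  5.440e-02
  1.400e+01]
stand ((597.4977416992188, -192.95619201660156), (96.7928237915039, 333.8233642578125), 0.07341571897268295)
base ((598.9862060546875, 262.9644775390625), (312.4303283691406, 149.5342559814453), 64.33941650390625)
knob 178 ((507.5273132324219, 366.089
[... 1342 characters left out ...]
0.47]
knob0 4.26 [-1.52  0.83  1.34  1.74 -0.85  1.29 -2.  ]
knobout 1.12 [-0.69  0.32  0.13  2.01 -0.06  0.81  0.59]
knobout 4.26 [-1.55  0.72  1.35  2.05 -0.82  1.08 -1.82]
car 0 [-0.67  0.58  0.39  1.9  -0.32  0.73 -0.09]
car 3.14 [-0.17  0.58 -0.26  1.86  0.21  0.73  2.59]
thick 0 [-0.3   0.69  0.47  1.84 -0.45  0.72  0.43]
thick 3.14 [-0.77  1.18  1.33  1.87 -1.25  1.24 -2.14]
thin4 0 [-0.09  0.9   0.81  1.66 -0.78  0.94  1.02]
thin4 3.14 [-0.3   1.24  1.33  1.67 -1.26  1.31 -1.85]
cop 0.79 [ 0.4   0.7   0.37  1.82 -0.38  0.69  1.78]
cop 3.93 [-0.05  1.02  1.11  1.85 -1.09  1.03 -0.83]
tmp 0 [-0.49  0.83  0.45  1.58 -0.45  0.83  0.14]
tmp 3.14 [-0.02  0.81 -0.27  1.54  0.26  0.82  2.75]
```

```bash
cat >> h.py <<'E'
YAW=np.radians(64.2); MX=np.array([np.cos(YAW),np.sin(YAW)]); MY=np.array([-MX[1],MX[0]])
SP0=np.array([.6053,.2735])            # spigot, wound in
def knob(th):
    b=.43-th; xy=SP0+.131*MY+.1*np.sin(b)*MX
    return np.array([*xy,.130+.1*np.cos(b)])
G=np.array([0,0,-.019])
def wind(a,b,n=9,rate=.12):
    for th in np.linspace(a,b,n)[1:]:
        env.movel(knob(th)+G,rate=rate)
E
python3 - <<'E'
from h import *
env.movel([.251,.599,.30],rate=.3)
env.reach(knob(0)+[0,0,.07],R(YAW)); st()
env.movel(knob(0)+G,rate=.15); st()
effector.grasp(30); st()
wind(0,.5,4); st()
wind(.5,1.67,8); st()
effector.release(); st()
env.movel(knob(1.65)+[0,0,.09],rate=.3); st()
p,w=cloud("top"); s2=SP0-.11*MX
print(s2, top(w,s2,.09))
E
```

```text
t5.3 [0.5041 0.3698 0.2906] w0.0923 g0.0 F [-0.7 -0.5  0.2]
t6.1 [0.5057 0.3688 0.2027] w0.0918 g0.0 F [ 0.3 -0.7  0.6]
t7.1 [0.5053 0.3677 0.2019] w0.0230 g30.0 F [-1.  -1.7  0.8]
t8.0 [0.4844 0.3238 0.2107] w0.0231 g30.0 F [ 0.7 -1.8 -1.2]
t10.0 [0.447  0.2453 0.1443] w0.0231 g30.0 F [ 3.2 -2.8  4.4]
t11.1 [0.4462 0.2454 0.1435] w0.0919 g0.0 F [-0.3 -0.3  0.7]
t11.6 [0.4466 0.2461 0.2551] w0.0915 g0.0 F [ 0.7 -0.4 -0.4]
[0.55742458 0.17446494] [5.576e-01 1.746e-01 5.575e-01 1.752e-01 2.220e-02 9.120e-02 1.010e+02]
```

```bash
cat >> h.py <<'E'
def wcloud():
    i=viewer.camera_info("wrist"); s=env.sense(); p,d=viewer.read_camera("wrist")
    K=i["intrinsics"]; v,u=np.indices(d.shape)
    a=(u-K[0,2])/K[0,0]; b=(v-K[1,2])/K[1,1]; r=np.hypot(a,b); k=np.tan(np.minimum(r,1.5))/np.maximum(r,1e-9)
    c=np.stack([a*k*d,-b*k*d,-d],-1); T=i["T_tool_cam"]
    t=c@T[:3,:3].T+T[:3,3]; w=t@np.array(s["tcp_rot"]).T+s["ee_pos"]; w[(d<=0)|(r>1.3)]=np.nan
    return p,w
E
python3 - <<'E'
from h import *
print(viewer.camera_info("wrist"))
env.reach([.557,.1745,.22],R(0)); st()
p,w=wcloud(); cv2.imwrite("pics/w1.png",p[:,:,::-1]); print("steel",top(w,(.557,.1745),.09))
print([(np.round(r["at"],4),r["score"]) for r in tip_of("wrist","steel_die")+tip_of("wrist","machine_spigot")])
env.reach([.606,-.1,.20],R(0)); st()
p,w=wcloud(); cv2.imwrite("pics/w2.png",p[:,:,::-1])
print("brass",top(w,(.606,-.066),.054))
for k in (1,2): print("thin",k,top(w,(.606,-.066-.064*k),.055,.02))
print([(np.round(r["at"],4),r["score"]) for r in tip_of("wrist","brass_die")+tip_of("wrist","thin_spigot_1")])
E
```

```text
{'intrinsics': array([[297.31863964,   0.        , 257.17952938],
       [  0.        , 297.31863964, 188.5059124 ],
       [  0.        ,   0.        ,   1.        ]]), 'T_tool_cam': array([[ 1.06016562e-03,  9.69597319e-01,  2.44703731e-01,
         6.85641250e-02],
       [ 9.99998932e-01, -1.27408434e-03,  7.15903581e-04,
        -1.44550621e-04],
       [ 1.00591138e-03,  2.44702711e-01, -9.69597634e-01,
        -1.70087647e-01],
       [ 0.00000000e+00,  0.00000000e+00,  0.00000000e+00,
         1.00000000e+00]])}
t12.5 [0.5559 0.175  0.2188] w0.0922 g0.0 F [-0.2  0.6  0.3]
steel [5.575e-01 1.751e-01 5.575e-01 1.742e-01 2.210e-02 8.990e-02 1.103e+03]
[(array([0.6037, 0.0274, 0.0199]), 0.86), (array([0.5574, 0.1733, 0.0708]), 0.65), (array([0.5602, 0.1728, 0.073 ]), 0.86), (array([0.2931, 0.2379, 0.0003]), 0.58)]
t13.7 [ 0.6063 -0.0977  0.2   ] w0.0921 g0.0 F [-0.3  0.4  0.3]
brass [ 6.060e-01 -6.630e-02  6.057e-01 -6.660e-02  2.220e-02  5.400e-02
  1.025e+03]
thin 1 [ 6.061e-01 -1.295e-01  6.061e-01 -1.307e-01  8.800e-03  5.360e-02
  1.840e+02]
thin 2 [ 6.061e-01 -1.925e-01  6.059e-01 -1.944e-01  9.500e-03  5.380e-02
  1.560e+02]
[(array([ 0.6116, -0.1293,  0.038 ]), 0.67), (array([ 0.6048, -0.0638,  0.0352]), 0.61), (array([ 0.6097, -0.128 ,  0.0384]), 0.93), (array([ 0.6059, -0.3229,  0.034 ]), 0.77), (array([ 0.6054, -0.2565,  0.037 ]), 0.75), (array([ 0.6016, -0.1929,  0.037 ]), 0.66)]
```

View pics/w1.png

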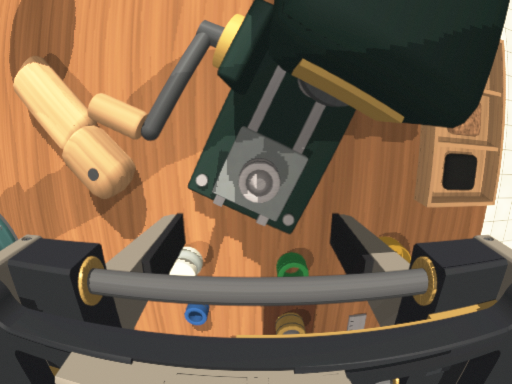

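View pics/w2.png

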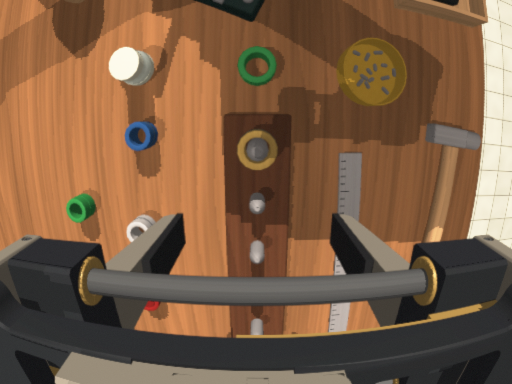

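The wrist view puts the steel die on the carriage at (260,181) in the first picture, and the brass die (258,150) with the thin spigots below it in the second. Both match my computed positions. Moving the steel die aside next.

```bash
cat >> h.py <<'E'
TH=np.array([.606,-.0665])
def pick(xy,zb,yaw=0,lift=.07,hover=.06,f=50):
    "zb: height of the underside"
    env.reach([*xy,zb+hover],R(yaw)); env.movel([*xy,zb+.004],rate=.12)
    effector.grasp(f); env.movel([*xy,zb+.004+lift],rate=.2); return st()
E
python3 - <<'E'
from h import *
env.reach([.5575,.1746,.14],R(0))
pick((.5575,.1746),.056,lift=.09)
env.reach([.70,.105,.10],R(0)); st()
env.movel([.70,.105,.006],rate=.15); st()
effector.release(); env.movel([.70,.105,.12],rate=.3)
p,w=wcloud(); print("steel",top(w,(.70,.105),.034))
env.reach([.557,.13,.20],R(0)); st()
p,w=wcloud(); print("spig",top(w,(.5575,.1746),.098,.025),top(w,(.5575,.1746),.056,.06,.004))
print([(np.round(r["at"],4),r["score"]) for r in tip_of("wrist","machine_spigot")])
env.reach([.606,-.13,.20],R(0)); 
p,w=wcloud();print("brass",top(w,TH,.054),"spig tip",top(w,TH,.062,.02,.003))
E
```

```text
t17.3 [0.5567 0.1746 0.1492] w0.0428 g50.0 F [-0.7 -0.3 -1.8]
t18.0 [0.6985 0.1055 0.0982] w0.0432 g50.0 F [ 0.4  0.8 -1.4]
t18.8 [0.7003 0.1056 0.0066] w0.0433 g50.0 F [ 0.6 -0.1 -1.2]
steel [7.005e-01 1.057e-01 7.004e-01 1.051e-01 2.220e-02 3.380e-02 1.140e+03]
t20.9 [0.5575 0.1299 0.1993] w0.0922 g0.0 F [ 1.4  0.1 -0.2]
spig [5.579e-01 1.751e-01 5.580e-01 1.750e-01 1.070e-02 9.620e-02 3.670e+02] [5.576e-01 1.755e-01 5.575e-01 1.746e-01 5.880e-02 5.600e-02 5.766e+03]
[(array([0.5617, 0.1769, 0.0714]), 0.82)]
brass [ 6.053e-01 -6.670e-02  6.059e-01 -6.670e-02  2.210e-02  5.410e-02
  1.000e+03] spig tip [ 6.058e-01 -6.700e-02  6.063e-01 -6.680e-02  9.100e-03  6.130e-02
  1.950e+02]
```

```bash
cat >> h.py <<'E'
def place(xy,zs,yaw=0,approach=.052,dx=(0,0)):
    "zs: height of the seat"
    env.reach([*xy,zs+.004+approach],R(yaw)); s=st()
    z=zs+.004+approach
    e=np.array(xy)
    for dz in (.028,.016,.006,.0005):
        env.movel([*e,zs+.004+dz],rate=.1); s=env.sense()
        print("dz",dz,np.round(s["wrist_force"],1),round(s["ee_pos"][2]-zs-.004,4),"w%.4f"%s["gripper_width"],flush=True)
        if s["wrist_force"][2]>12: print("BLOCKED"); return False
    return True
E
python3 - <<'E'
from h import *
s=pick(TH,.02,lift=.08)
if s["gripper_width"]>.04:
    env.reach([.5579,.12,.14],R(0)); st()
    if place((.5579,.1750),.056):
        effector.release(); env.movel([.5579,.1750,.16],rate=.3)
        env.movel([.5579,.13,.20],rate=.3); p,w=wcloud(); print("brass",top(w,(.5579,.175),.09,tol=.01)); st()
E
```

```text
t24.7 [ 0.6053 -0.0661  0.1034] w0.0432 g50.0 F [-1.2  0.7 -2.6]
t25.5 [0.5579 0.1181 0.1392] w0.0433 g50.0 F [-0.4 -1.2 -1.4]
t25.9 [0.5577 0.1739 0.1105] w0.0431 g50.0 F [-0.1 -0.4 -1.6]
dz 0.028 [ 0.2 -0.4 -1.9] 0.0278 w0.0431
dz 0.016 [-0.2  0.1 -1.5] 0.0158 w0.0428
dz 0.006 [-0.4 -0.3 -1.5] 0.0056 w0.0431
dz 0.0005 [-0.7 -0.2 -1. ] 0.0004 w0.0434
brass [5.575e-01 1.751e-01 5.579e-01 1.753e-01 2.220e-02 9.020e-02 1.507e+03]
t28.7 [0.5572 0.13   0.1989] w0.0923 g0.0 F [-0.7 -0.5 -0.4]
```

```bash
python3 - <<'E'
from h import *
env.movel([.5579,.13,.27],rate=.3)
env.reach(knob(1.65)+[0,0,.10],R(YAW)); env.movel(knob(1.65)+G,rate=.15)
effector.grasp(30); st()
wind(1.65,-.02,10); st()
effector.release(); st()
env.movel(knob(0)+[0,0,.09],rate=.3)
env.movel([.43,.25,.31],rate=.3)
p,w=cloud("top"); m=(w[...,2]>.2)&(w[...,2]<.25)&(np.hypot(w[...,0]-.505,w[...,1]-.367)<.05); print("knob",cv2.minAreaRect(w[m][:,:2].astype(np.float32)*1000))
print("brass",top(w,SP0,.09)); 
p,w=cloud("scene"); print("brass",top(w,SP0,.09))
p,w=cloud("top")
for n,xy in [("blue",(.461,-.051)),("alu",(.448,-.176)),("red",(.449,-.287)),("cop",(.458,-.413))]: print(n,top(w,xy,.03))
E
```

```text
t31.8 [0.4463 0.2457 0.1453] w0.0233 g30.0 F [-1.3 -0.6  0.2]
t34.6 [0.5045 0.3682 0.2012] w0.0231 g30.0 F [-9.2 -1.2  7.1]
t35.7 [0.5063 0.3697 0.201 ] w0.0918 g0.0 F [ 0.6 -0.6 -0.2]
knob ((526.4136352539062, 360.8115539550781), (16.288698196411133, 34.4136848449707), 35.21400833129883)
brass [6.002e-01 2.686e-01 6.045e-01 2.750e-01 2.180e-02 9.070e-02 5.900e+01]
brass [6.080e-01 2.678e-01 6.082e-01 2.716e-01 2.480e-02 8.950e-02 1.240e+02]
blue [ 4.607e-01 -4.840e-02  4.609e-01 -4.820e-02  1.780e-02  3.100e-02
  5.500e+01]
alu [ 4.493e-01 -1.760e-01  4.493e-01 -1.754e-01  1.770e-02  2.960e-02
  5.000e+01]
red [ 4.612e-01 -2.608e-01  4.610e-01 -2.608e-01  1.800e-02  2.990e-02
  4.900e+01]
cop [ 4.572e-01 -4.102e-01  4.560e-01 -4.103e-01  1.820e-02  2.970e-02
  5.400e+01]
```

The crank is back in and the brass die is under the ram. The red sleeve has been knocked to (0.461, -0.261). Now the steel die, then the blue sleeve.

```bash
cat >> h.py <<'E'
def sleeve(guess,k,yaw):
    env.reach([guess[0],guess[1]-.045,.17],R(0)); p,w=wcloud()
    c=top(w,guess,.03,.05); print("sleeve",c)
    if c is None or abs(c[4]-.018)>.002: print("ODD"); return False
    xy=c[2:4]; s=pick(xy,0,yaw,lift=.09,f=40)
    if abs(s["gripper_width"]-.0355)>.003: print("NOGRIP"); return False
    t=TH-[0,.064*k]
    if not place(t,.02): return False
    effector.release(); env.movel([*t,.10],rate=.3); env.movel([t[0],t[1]-.045,.17],rate=.3)
    p,w=wcloud(); print("home?",top(w,t,.05,tol=.012)); st(); return True
E
python3 - <<'E'
from h import *
env.reach([.70,.105,.12],R(0))
s=pick((.7005,.1053),0,lift=.10)
if s["gripper_width"]>.04:
    t=TH+[0,-.0002]
    if place(t,.02):
        effector.release(); env.movel([*t,.12],rate=.3); env.movel([.606,-.11,.18],rate=.3)
        p,w=wcloud(); print("steel",top(w,TH,.054,tol=.01)); st()
        sleeve((.4605,-.0505),1,0)
E
```

```text
t40.8 [0.6996 0.1055 0.103 ] w0.0431 g50.0 F [ 0.1  0.4 -1.9]
t41.6 [ 0.6071 -0.0647  0.0757] w0.0432 g50.0 F [ 1.2  1.1 -1. ]
dz 0.028 [-0.3  0.7 -0.9] 0.0271 w0.0432
dz 0.016 [-0.6 -0.  -1.8] 0.0155 w0.0432
dz 0.006 [-0.3 -0.9 -1.1] 0.0055 w0.0432
dz 0.0005 [ 0.1 -0.6 -0.9] 0.0004 w0.0430
steel [ 6.056e-01 -6.680e-02  6.058e-01 -6.700e-02  2.220e-02  5.420e-02
  1.353e+03]
t44.5 [ 0.6049 -0.1094  0.1783] w0.0919 g0.0 F [ 0.4  0.6 -0.4]
sleeve [ 4.605e-01 -5.040e-02  4.608e-01 -5.020e-02  1.790e-02  2.980e-02
  5.610e+02]
t47.8 [ 0.4603 -0.0498  0.0935] w0.0356 g40.0 F [ 0.1  0.5 -1.1]
t48.5 [ 0.6039 -0.1301  0.0741] w0.0357 g40.0 F [-0.1  1.  -1.3]
dz 0.028 [ 0.1  0.  -1.9] 0.0276 w0.0357
dz 0.016 [-0.5  0.2 -1.3] 0.0155 w0.0353
dz 0.006 [ 0.7  0.3 -1. ] 0.0054 w0.0355
dz 0.0005 [-0.3  0.5  0.1] 0.0003 w0.0354
home? [ 6.056e-01 -1.306e-01  6.059e-01 -1.305e-01  1.800e-02  5.000e-02
  9.190e+02]
t51.5 [ 0.605  -0.1747  0.1685] w0.0920 g0.0 F [-0.1  0.4 -0.6]
```

```bash
python3 - <<'E'
from h import *
a=np.pi/4
sleeve((.4493,-.177),2,a) and sleeve((.462,-.262),3,0) and sleeve((.458,-.4115),4,a)
E
```

```text
sleeve [ 4.495e-01 -1.771e-01  4.496e-01 -1.772e-01  1.800e-02  2.970e-02
  5.680e+02]
t55.1 [ 0.4492 -0.1768  0.0935] w0.0344 g40.0 F [ 0.2  0.6 -0.9]
t55.8 [ 0.6036 -0.1946  0.074 ] w0.0346 g40.0 F [-0.2  0.2 -0.3]
dz 0.028 [ 0.   0.4 -0.5] 0.0273 w0.0350
dz 0.016 [-0.6  0.4 -0.2] 0.0153 w0.0350
dz 0.006 [ 0.6 -0.3 -0.7] 0.0053 w0.0348
dz 0.0005 [-0.5  0.6 -0.8] 0.0003 w0.0350
home? [ 6.056e-01 -1.945e-01  6.058e-01 -1.945e-01  1.790e-02  5.000e-02
  9.240e+02]
t58.8 [ 0.6051 -0.2386  0.1684] w0.0919 g0.0 F [0.1 0.8 0.3]
sleeve [ 4.615e-01 -2.622e-01  4.618e-01 -2.623e-01  1.790e-02  2.980e-02
  5.700e+02]
t62.2 [ 0.4615 -0.2616  0.0935] w0.0360 g40.0 F [-1.3 -0.3 -1.6]
t62.8 [ 0.6044 -0.2584  0.0736] w0.0359 g40.0 F [ 0.3 -0.2 -0.3]
dz 0.028 [ 0.   0.5 -1.5] 0.0272 w0.0356
dz 0.016 [-0.4  0.3  0.1] 0.0152 w0.0357
dz 0.006 [ 0.2  0.6 -1.1] 0.0052 w0.0358
dz 0.0005 [0.  0.  0.5] 0.0003 w0.0357
home? [ 6.055e-01 -2.585e-01  6.058e-01 -2.584e-01  1.790e-02  5.000e-02
  9.190e+02]
t65.8 [ 0.6052 -0.3025  0.1683] w0.0920 g0.0 F [0.9 0.9 0. ]
sleeve [ 4.574e-01 -4.126e-01  4.574e-01 -4.128e-01  1.800e-02  2.980e-02
  5.790e+02]
t69.5 [ 0.4571 -0.4121  0.0933] w0.0350 g40.0 F [-1.   0.2 -1. ]
t70.4 [ 0.6042 -0.3233  0.0747] w0.0347 g40.0 F [ 0.1  0.1 -1.1]
dz 0.028 [-0.3  0.1 -0.3] 0.027 w0.0351
dz 0.016 [-0.4 -0.1 -1.1] 0.0151 w0.0352
dz 0.006 [-0.   0.1 -0.3] 0.0052 w0.0351
dz 0.0005 [ 0.1  1.1 -0.8] 0.0003 w0.0351
home? [ 6.057e-01 -3.225e-01  6.062e-01 -3.226e-01  1.810e-02  5.000e-02
  9.220e+02]
t73.3 [ 0.6052 -0.3665  0.1681] w0.0916 g0.0 F [ 0.3  0.6 -0.9]
```

```bash
python3 - <<'E'
from h import *
env.reach([.40,-.2,.35],R(0)); env.pause(.3)
p,w=cloud("scene"); cv2.imwrite("pics/fin.png",cv2.resize(p[:,:,::-1],(800,600),interpolation=cv2.INTER_CUBIC)); st()
print([np.round(r["at"],3) for r in tip_of("scene","crank_knob")],knob(0))
E
```

```text
t74.9 [ 0.4001 -0.2002  0.3498] w0.0918 g0.0 F [ 0.2  0.  -0.8]
[array([0.506, 0.369, 0.218]), array([ 0.61 , -0.129,  0.033])] [0.50550175 0.36804693 0.22089657]
```

View pics/fin.png

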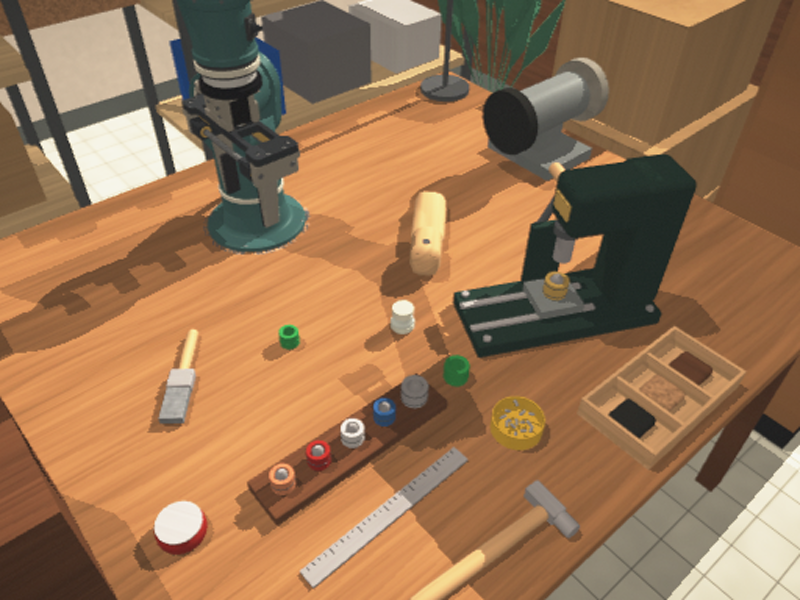

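The final picture shows the brass die under the ram (556,285), the steel die on the thick spigot (415,390), and the four sleeves seated on the thin spigots from (384,411) to (282,478). The other things on the counter are where they were.

```bash
python3 -c "
from station import workorder
print(workorder.finish_job())"
```

```text
the job is handed in; nothing more can be done
None
```

The job is done and handed in at about 75 s: the brass die is home under the ram with the crank wound back in, the steel die is home on the thick spigot, all four sleeves are home on the thin spigots, and nothing else on the counter was moved.

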